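# Present a filter plate over the light panel

## Robot

A 6-joint arm with a two-finger parallel gripper is mounted at the origin on a cart in front of the work surface, level with it; the furniture and walls round the work are solid. World frame = base frame: x ahead of the robot, y to its left, z up, the work surface at z = 0. Lengths are in m, angles in rad, forces in N, time in s.
With the tool pointing down it reaches from about 0.4 to 0.925 m from the base axis. Payload 3.4 kg.
Tool frame: the origin (TCP) lies at the very end of the fingers, on their centre line; the grasp point (between the pads) lies env.hold_point_z behind it (env.hold_point_z is the distance from the TCP to the grasp point, in m); z points along the fingers, y is the line along which they close (so a half turn about z gives the same grasp; the last joint's range is limited). The gripper opens to 85 mm and grips with 20 to 120 N. Pads are 22 mm wide; open, the fingers measure 114 mm over their backs; the gripper's body (76 mm by 85 mm) begins 54 mm behind the grasp point. The pads swing forward as they close: fully open they stand 13 mm farther back than shut.
Start: joints at [-1.421, 0.307, 1.506, -0, 1.328, -0.073], TCP at [0.128, -0.561, 0.231] pointing down, gripper open.
Joint ranges: [-3.12, 3.12], [-1.05, 2.28], [0.14, 2.33], [-1.42, 4.57], [0.1, 2.73], [-2.68, 2.68]. Speed limits (rad/s): [2.57, 2.57, 3.14, 3.14, 3.14, 3.14].

## Interface

Orientations are given as a rotation vector (axis times angle).
In Python, from bench import env, eyes gives the robot as it stands. Calls block until the motion is done:
- env.reach(position, orientation): joint-space move of the TCP to a pose.
- env.line_to(position, v=0.15, ori=None, max_force=None): straight line of the TCP; ori=None keeps the orientation; v is the mean speed in m/s. With max_force (N) it stops when the force on the tool has changed by that much, and returns True; else False.
- env.set_joints(angles): joint-space move.
- env.move_gripper(opening): opening from 0.0 (shut) to 1.0 (fully open); the grip force is fixed at half the most; returns when the fingers have stopped.
- env.wait(seconds).
- env.solve_ik(position, orientation): joint angles nearest the present ones, or None.
- eyes.camera(name): name is "scene" or "top" or "wrist"; returns a dict with "img" (420x560x3 uint8, red, green, blue), "range_z" (420x560 float32, m along the optical axis (not along the pixel's ray), 0 where there is no reading), "camera_matrix" (3x3 intrinsics, pixels), "position" and "rotation" of the camera in the world; the wrist camera has in their place "tool_from_camera" (4x4, takes a point from camera to tool coordinates, whose origin is the TCP and whose axes are the flange's). Camera axes: x right, y down, z forward; pixel columns grow to the right and rows downward; lengths in m; the calibration is good to about 2 mm. The wrist camera is an equidistant fisheye: a pixel r from the principal point sees the ray r / f radians off the axis. A picture is of the moment at which its call begins: read the wrist's pose just before it.
A pose or a line that the arm cannot do raises env.PlanningError and nothing moves.
- env.hand_in(): hands the job in; it is judged then, once.
Readings, each from a call of its own:
- env.read_time(): time.
- env.read_joint_positions(): joint angles.
- env.read_joint_vel(): joint speeds.
- env.read_joint_torque(): joint torques, N m.
- env.read_position(): TCP position.
- env.read_tool_rot(): TCP orientation.
- env.read_wrist_force(): force on the tool from outside, world axes, zero at the start.
- env.read_wrist_torque(): the same for the moment, N m.
- env.read_grip_width(): opening from 0.0 (shut) to 1.0 (fully open).
- env.read_finger_force(): force on a finger pad.
Only numpy, scipy, OpenCV 4.12 (cv2) and the standard library are available. Lean on these libraries where they do the work, as an engineer would, in place of code of your own. Each camera call takes 0.05 s, during which the arm holds its last target. There are 200 camera calls.

## Task

Slide the light panel's fader along its track until it stands in line with the point of the steel clip on the panel's near rim, and let go of it. Then find the one filter plate that lies label side up (looking along it with its frosted end away from you, its small corner notch is on the right), pick it up by its clear part, and hold it level about 5 cm above the panel, squarely over the printed outline with its notch above the outline's notch. Finish while still holding it there; leave the other plate, which lies face down, and everything else where they are.

Things in the scene. Friction and masses are not known exactly. Their poses are not given: they have to be found in the camera images.
- light_panel: Flat grey light panel, 126 x 156 mm and 18 mm high, fixed on the worktop to the right of the robot. Origin: centre of its underside; +x points away from the robot, +y to the left along the fader track. A white window (64 x 132 mm) fills its far part, with the outline of a plate printed on it; the fader is in the near part.
- outline_centre (a point): Centre of the printed 100 x 34 mm plate outline, on the panel's top face (18 mm above the worktop); 24 mm to +x of the panel's centre. Axes as the panel's: the outline's length runs along y and its frosted (notched) end is at +y, the left.
- outline_notch (a point): Middle of the small corner notch (8 x 8 mm) in the printed outline: 13 mm to +x and 46 mm to +y of outline_centre, in the panel's axes.
- fader (a joint): Position of the fader along its track (m): 0 at the right end, 0.08 at the left end; grows towards the panel's +y. Light friction (about 1.5 N), stays where it is left.
- fader_top (a point): Middle of the top of the black fader grip: 24 mm wide (x), 14 mm along the track (y), its top 24 mm above the panel's top face, that is 42 mm above the worktop. The grip reaches down to 2 mm above the panel. Can be pinched from above either way.
- marker_clip: Small steel clip on the panel's near rim, fixed, with a 3 mm wide point towards the track; stands 2 mm above the panel's top. Origin: at the rim, on the panel's top face, in the middle of the clip; same axes as the panel. Its place along y is the setting: the middle of the fader grip must have the same y in this frame.
- plate: The wanted plate: clear glass, 100 x 34 x 6 mm, 50 g, lying label side up on a rest, at any yaw. Origin: centre of its underside; +x along its length to the frosted end (x = +24 to +50 mm, white, paper label with printed bars on top), z up. The corner at (+50, -17) mm has an 8 x 8 mm notch. Clear part: x = -50 to +24 mm; grip it across its 34 mm width, for example at its middle.
- rest_0: Low round metal rest, fixed, under the middle of the wanted plate: 20 mm high, top 24 mm across, foot 40 mm across and up to 7 mm high. Origin: centre of its underside.
- rest_1: Rest of the same kind, under the middle of the plate that lies face down.
- plate_notch (a point): Middle of the wanted plate's corner notch, on its upper face: at (+46, -13, +6) mm in the plate's frame.
- turned_plate: A plate of the same make, on a second rest of the same kind, lying face down: seen from above with its frosted end (+x) away, its notch is on the left, at (+50, +17) mm; the frosting is on its underside. Leave it. Origin and size as the wanted plate. Either plate may be on the left or the right rest.
- slide_box: Small white box, 30 x 82 x 28 mm, a bystander. Behind it stands a big fixed blue instrument (front about 0.57 m ahead of the robot, between the plates and the panel, up to 0.21 m high with the copper spool on it): carry things past in front of it or above it.
- tweezers: Steel tweezers, 12 x 132 x 8 mm, a bystander.
- pencil: Pencil, 10 x 150 x 9 mm, a bystander.
- spatula: Small spatula with a wooden handle, 8 x 120 x 8 mm, a bystander.
- timer: Bench timer, 59 x 64 x 18 mm, a bystander.
Mind the look-alikes: they are no part of the job. What is shaped like the plate but black is not meant.

How it is judged:
By the outcome, as a careful person would: the job done as asked, in the order asked, and still so for the second after the job is handed in, while the arm keeps its last pose, push and grip.
It also fails if it takes over 51 s, if anything falls off the work surface, if the arm or the gripper's body presses on something with over 40 N, if the wrist force passes 120 N, or if a joint passes its speed limit or range.

## Working session

There is one attempt and no reset: what is moved stays moved. The work goes in short steps, each a Python script; the robot and the scene stay as the last script left them, time stands still between calls to the robot, and variables do not carry over. Pictures are saved under pics/ and viewed, at most 10 in all, crops included, and the job is handed in when it is done.

```bash
ls; mkdir -p pics
python3 - <<'E'
from bench import env, eyes
import cv2,numpy as np
for n in ("top","scene","wrist"):
    c=eyes.camera(n)
    cv2.imwrite(f"pics/{n}0.png",c["img"][:,:,::-1]); np.save(f"pics/{n}0_z.npy",c["range_z"])
    print(n,c["camera_matrix"],c.get("position"),c.get("rotation"),c.get("tool_from_camera"))
print(env.hold_point_z,env.read_time(),env.read_tool_rot(),env.read_position())
E
```

```text
pics
top [[416.49423244   0.         281.85209949]
 [  0.         416.49423244 202.1840927 ]
 [  0.           0.           1.        ]] [ 0.24444067 -0.04004501  1.10422826] [-2.20168077  1.99661142 -0.21987856] None
scene [[451.94469395   0.         287.40882316]
 [  0.         451.94469395 208.84429568]
 [  0.           0.           1.        ]] [-0.05926239  0.80328135  0.74851967] [-0.72025491  2.48992994 -1.30297674] None
wrist [[325.1922621    0.         286.72091703]
 [  0.         325.1922621  211.03736147]
 [  0.           0.           1.        ]] None None [[ 1.92506258e-04 -9.57458479e-01 -2.88571002e-01  7.40695230e-02]
 [ 9.99999967e-01  1.35556665e-04  2.17334290e-04  9.05246182e-04]
 [-1.68970836e-04 -2.88571034e-01  9.57458474e-01 -1.42843860e-01]
 [ 0.00000000e+00  0.00000000e+00  0.00000000e+00  1.00000000e+00]]
0.0187 0.15 [-3.12039157e+00 -3.50637412e-01  1.25723510e-04] [ 0.12749946 -0.5601602   0.23060372]
```

View pics/top0.png

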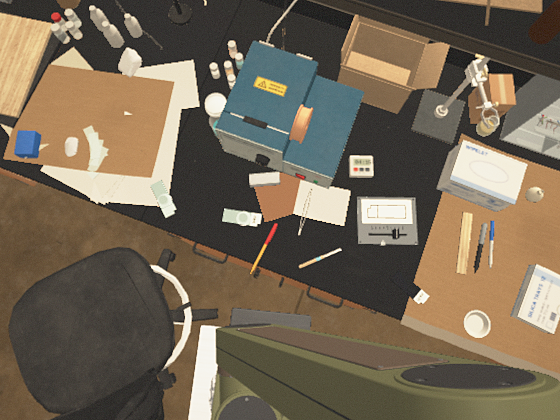

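View pics/wrist0.png

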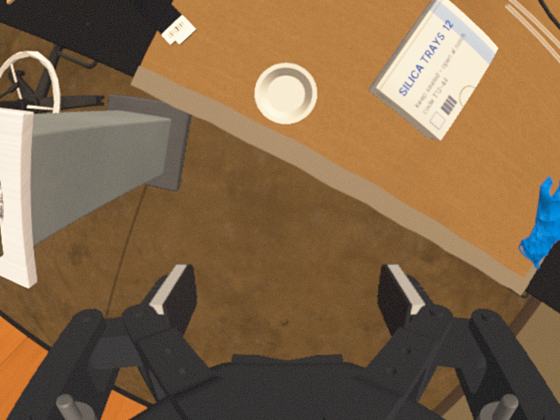

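The top view shows the panel around (387,220), with the fader near (397,234) and the clip near (383,243). There are two plate candidates, at (163,198) and (241,217). The wrist view shows only the desk to the right, nothing useful yet. Next I'll enlarge the candidates.

```bash
cat > h.py <<'E'
from bench import env, eyes
import cv2,numpy as np
from scipy.spatial.transform import Rotation as R
def top_ray(c,uv,z):
    """pixel -> world point on plane z, fixed cameras"""
    K=c["camera_matrix"]; M=R.from_rotvec(c["rotation"]).as_matrix() if np.size(c["rotation"])==3 else np.array(c["rotation"])
    d=(M@np.linalg.inv(K)@np.c_[np.atleast_2d(uv),np.ones(len(np.atleast_2d(uv)))].T).T
    p=np.array(c["position"]); return p+d*((z-p[2])/d[:,2:])
def wshot():
    P=env.read_position(); T=np.eye(4); T[:3,:3]=R.from_rotvec(env.read_tool_rot()).as_matrix(); T[:3,3]=P
    c=eyes.camera("wrist"); c["W"]=T@c["tool_from_camera"]; return c
def wray(c,uv,z):
    uv=np.atleast_2d(uv).astype(float); K=c["camera_matrix"]; q=(uv-K[:2,2])/K[0,0]; r=np.linalg.norm(q,axis=1,keepdims=True)+1e-12
    d=np.c_[q/r*np.sin(r),np.cos(r)]@c["W"][:3,:3].T; p=c["W"][:3,3]; return p+d*((z-p[2])/d[:,2:])
def down(ang):
    """tool pointing down, closing axis y at world angle ang"""
    y=np.array([np.cos(ang),np.sin(ang),0]); z=np.array([0,0,-1.]); return R.from_matrix(np.c_[np.cross(y,z),y,z]).as_rotvec()
E
python3 - <<'E'
from h import *
c=eyes.camera("top"); g=c["img"][:,:,::-1]
a=cv2.resize(g[170:230,140:270],None,fx=6,fy=6,interpolation=cv2.INTER_CUBIC)[:,:780]
b=cv2.resize(g[190:250,345:425],None,fx=4,fy=4,interpolation=cv2.INTER_CUBIC)
o=np.zeros((600,780,3),np.uint8); o[:360]=a; o[360:,:320]=b; cv2.imwrite("pics/crop1.png",o)
for n,uv,z in [("pA",(163,198),.026),("pB",(241,217),.026),("panel",(387,220),.018),("fader",(397,234),.042),("clip",(383,243),.02)]:
    print(n,top_ray(c,uv,z)[0].round(4))
print(top_ray(c,[(360,200),(413,198),(360,244),(416,244)],.018).round(3))
print([env.read_joint_positions()])
E
```

```text
pA [0.4634 0.2979 0.026 ]
pB [0.4327 0.0856 0.026 ]
panel [ 0.4637 -0.299   0.018 ]
fader [ 0.4249 -0.3204  0.042 ]
clip [ 0.4013 -0.2908  0.02  ]
[[ 0.511 -0.225  0.018]
 [ 0.53  -0.366  0.018]
 [ 0.393 -0.231  0.018]
 [ 0.407 -0.377  0.018]]
[array([-1.42052666e+00,  3.07321030e-01,  1.50715541e+00,  1.57174360e-05,
        1.32840481e+00, -7.34820203e-02])]
```

View pics/crop1.png

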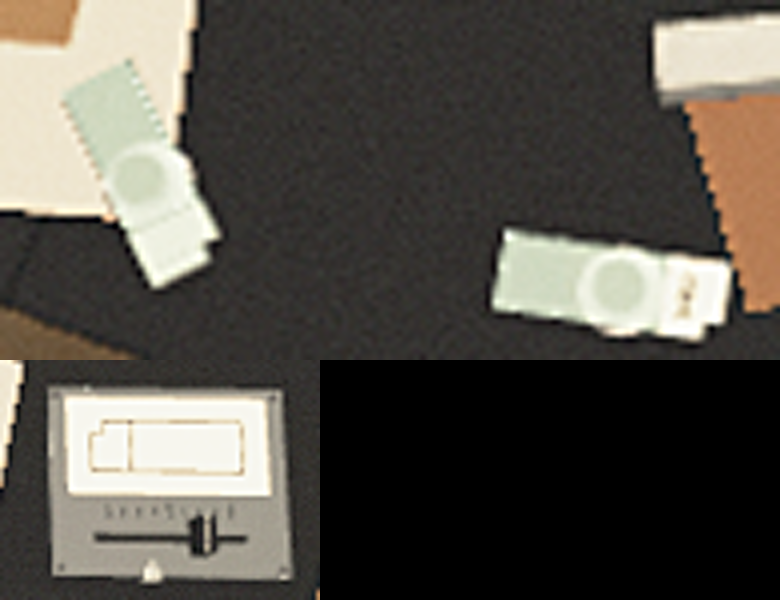

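Candidates in the top view:
- **(163,198):** its frosted end points down-right and its notch is on the left when looking along it. It has no label, so it's the face-down plate and I'll leave it.
- **(241,217):** its frosted end points right, its notch at the lower right is on the right, and it has printed bars. This is the wanted plate.

The crop shows the fader on the panel near (203,537) and the clip near (152,572). I'll take a close wrist view of the panel.

Run:
```python
from h import *
env.reach([.40,-.30,.17],down(-np.pi/2+.09))
env.wait(.2)
c=wshot(); np.savez("pics/w1.npz",img=c["img"],W=c["W"],K=c["camera_matrix"])
cv2.imwrite("pics/w1.png",c["img"][:,:,::-1]); print(env.read_time(),env.read_position(),env.read_joint_positions())
```

```text
1.875 [ 0.39971037 -0.30085545  0.17009424] [-7.29611507e-01  2.61707288e-01  1.74651006e+00 -8.54802846e-05
  1.13306702e+00  7.52670398e-01]
```

View pics/w1.png

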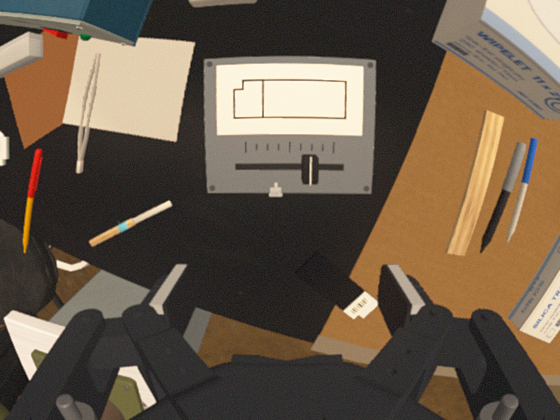

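The wrist view shows the panel with corners near (205,59), (376,58), (207,193) and (374,193). The outline spans (234..347, 80..118), the fader's white line is near (311,170) and the clip near (276,189). I'll extract these numerically.

Run:
```python
from h import *
f=np.load("pics/w1.npz"); c=dict(img=f["img"],W=f["W"],camera_matrix=f["K"])
hsv=cv2.cvtColor(c["img"],cv2.COLOR_RGB2HSV); V=hsv[:,:,2]; g=cv2.cvtColor(c["img"],cv2.COLOR_RGB2GRAY)
def rect(pts,z):
    P=wray(c,pts,z)[:,:2]; (cx,cy),(w,h),a=cv2.minAreaRect((P*1000).astype(np.float32)); return round(cx,1),round(cy,1),round(w,1),round(h,1),round(a,2)
roi=np.zeros_like(g); roi[62:140,212:368]=1
w=((g>200)&(roi>0)).astype(np.uint8)
ct=max(cv2.findContours(w,cv2.RETR_EXTERNAL,cv2.CHAIN_APPROX_NONE)[0],key=cv2.contourArea)[:,0]
print("window",rect(ct,.018))
fill=np.zeros_like(g); cv2.drawContours(fill,[ct.reshape(-1,1,2)],-1,1,-1); fill=cv2.erode(fill,np.ones((7,7)))
o=np.argwhere((fill>0)&(g<150))[:,::-1]; print("outline",rect(o,.018),len(o),o.min(0),o.max(0))
# fader: bright line inside dark grip
m=np.argwhere((g[150:190,298:325]>110)); print("fader area gray row170",g[170,296:326]); print("row 158",g[158,296:326])
print("col 307",g[148:195,307])
print("clip rows"); 
for r in range(180,199): print(r,g[r,264:290])
```

```text
window (490.0, -296.5, 64.6, 132.8, 4.93)
outline (490.0, -296.4, 35.0, 101.5, 5.0) 349 [233  79] [346 118]
fader area gray row170 [116 115 117 120 113  70  45  44  42  46  50  40  44 131 227 164  79  49
  46  43  46  46  72 106 108 114 116 112 109 111]
row 158 [137 131 139 138 133  98  60  44  49  53  51  49  47 108 198 195 109  46
  51  48  48  59  89 131 132 136 135 135 134 133]
col 307 [135 132 133 137 137 130  87  50  48  48  49  51  52  50  51  50  47  40
  44  42  46  43  40  43  42  41  41  43  41  42  43  40  39  32  31  51
  94 126 132 130 133 131 130 131 110  72  46]
clip rows
180 [131 129 131 136 129 132 131 135 133 129 129 128 126 131 133 128 129 130
 130 129 131 133 130 133 127 129]
181 [132 130 130 131 131 129 133 128 132 129 132 132 137 133 132 135 132 131
 132 130 134 129 130 133 130 135]
182 [130 134 132 131 125 131 133 131 126 129 151 167 170 147 131 128 130 132
 131 128 130 133 131 130 134 132]
183 [132 129 132 130 132 129 130 126 126 131 179 198 207 170 134 126 129 132
 132 129 131 128 129 131 132 126]
184 [132 129 132 131 134 130 131 129 130 136 179 207 223 176 
[... 851 characters left out ...]
 139 176 191 190 192 194 188 185 190 195 194 178 156
 124 103 111 110 107 113 112 108]
193 [ 73  66  70  62  93 159 186 188 184 184 180 184 184 186 190 192 187 178
 120  75  62  72  66  72  70  74]
194 [ 40  38  40  37  92 184 201 194 189 189 193 191 186 185 197 201 199 197
 128  63  35  46  46  42  42  40]
195 [ 44  36  31  40  85 169 193 196 191 193 195 191 187 192 199 199 200 182
 122  49  32  39  44  39  41  38]
196 [ 40  38  39  42  64 124 144 151 148 151 145 145 147 150 157 157 154 132
  90  46  41  35  33  40  44  39]
197 [38 45 43 39 42 66 76 75 75 75 69 76 75 74 78 78 76 63 46 37 41 43 42 40
 40 35]
198 [43 43 38 44 38 33 37 38 31 40 35 33 34 32 29 38 36 34 31 36 44 35 43 41
 43 42]
```

```bash
cat >> h.py <<'E'
YAW=np.deg2rad(5.0); PC=np.array([.490,-.2965])
ax=np.array([np.cos(YAW),np.sin(YAW)]); ay=np.array([-np.sin(YAW),np.cos(YAW)])
def loc(p): q=np.asarray(p)[...,:2]-PC; return np.stack([q@ax,q@ay],-1)   # panel axes about outline_centre
def wor(x,y,z): return np.r_[PC+x*ax+y*ay,z]
E
python3 - <<'E'
from h import *
f=np.load("pics/w1.npz"); c=dict(W=f["W"],camera_matrix=f["K"])
clip=loc(wray(c,(275.5,185),.020))[0]; fl=loc(wray(c,(310.1,167),.042))[0]; trk=loc(wray(c,[(240,166),(340,166)],.018))
print("clip",clip,"fader",fl,"track",trk)
fx=fl[0]; o=down(-np.pi/2+YAW)
env.move_gripper(.5)
env.reach(wor(fx,fl[1],.08),o)
print(env.line_to(wor(fx,fl[1],.0225),v=.08,max_force=8))
env.move_gripper(0); print("w",env.read_grip_width(),env.read_finger_force(),env.read_position())
env.line_to(wor(fx,clip[1],.0225),v=.05); env.wait(.2)
print(loc(env.read_position()),env.read_wrist_force())
env.move_gripper(.5); env.line_to(wor(fx,clip[1],.08),v=.12)
env.reach(wor(-.09,clip[1],.15),o); env.wait(.2)
c=wshot(); np.savez("pics/w2.npz",img=c["img"],W=c["W"],K=c["camera_matrix"]); 
cv2.imwrite("pics/w2.png",cv2.resize(c["img"][20:270,160:420,::-1],None,fx=2.3,fy=2.3)); print(env.read_time())
E
```

```text
clip [-0.0793821   0.01276077] fader [-0.05901917 -0.01722896] track [[-0.06174139  0.04548177]
 [-0.06154303 -0.04673797]]
False
w 0.15368802715027455 59.08934533596039 [ 0.43306686 -0.31910695  0.02320616]
[-0.05861922  0.01276573] [-0.57982087  0.89390256  7.47011211]
6.7167
```

View pics/w2.png

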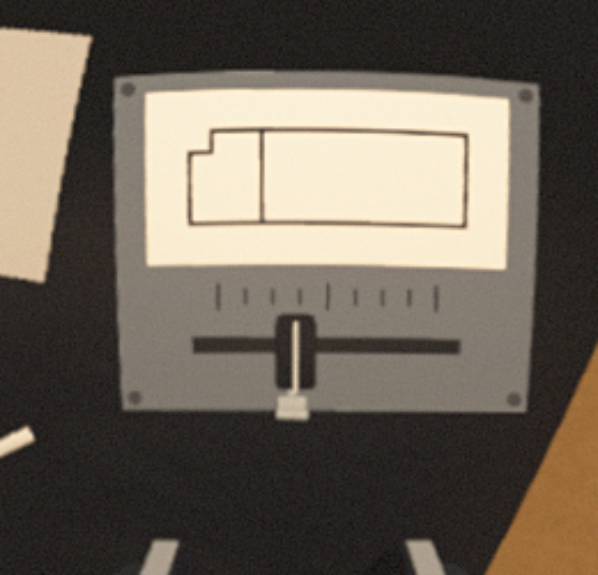

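The crop shows the fader line near (295,355) and the clip near (292,406), so they are nearly in line. I'll measure the remaining offset.

```bash
cat > m.py <<'E'
from h import *
import sys
f=np.load(sys.argv[1]); c=dict(W=f["W"],camera_matrix=f["K"]); g=cv2.cvtColor(f["img"],cv2.COLOR_RGB2GRAY).astype(float)
def cen(r,a,b,base):
    w=np.clip(g[r,a:b]-base,0,None); return (w@np.arange(a,b))/w.sum()
def off(u,v): return 160+u/2.3,20+v/2.3
# fader line, rows where the line is on top; clip body rows
L=[(cen(r,283,294,70),r) for r in range(162,187)]
C=[(cen(r,276,299,140),r) for r in range(193,200)]
print([round(x[0],2) for x in L],[round(x[0],2) for x in C])
print("fader",loc(wray(c,L,.042)).mean(0),"clip",loc(wray(c,C,.020)).mean(0))
r=np.zeros(g.shape,np.uint8); r[60:136,223:380]=1
w=((g>190)&(r>0)).astype(np.uint8)
ct=max(cv2.findContours(w,cv2.RETR_EXTERNAL,cv2.CHAIN_APPROX_NONE)[0],key=cv2.contourArea)
fill=np.zeros_like(w); cv2.drawContours(fill,[ct],-1,1,-1); fill=cv2.erode(fill,np.ones((7,7)))
for n,p in (("window",ct[:,0]),("outline",np.argwhere((fill>0)&(g<140))[:,::-1])):
    print(n,cv2.minAreaRect((wray(c,p,.018)[:,:2]*1000).astype(np.float32)))
print(g[170,275:305].astype(int))
E
python3 m.py pics/w2.npz
```

```text
[np.float64(288.08), np.float64(288.07), np.float64(288.09), np.float64(288.07), np.float64(288.09), np.float64(288.08), np.float64(288.06), np.float64(288.06), np.float64(288.09), np.float64(288.07), np.float64(288.08), np.float64(288.04), np.float64(288.08), np.float64(288.08), np.float64(288.04), np.float64(288.01), np.float64(288.01), np.float64(288.01), np.float64(288.01), np.float64(288.0), np.float64(288.0), np.float64(287.99), np.float64(288.0), np.float64(288.0), np.float64(288.01)] [np.float64(286.57), np.float64(286.65), np.float64(286.59), np.float64(286.47), np.float64(286.42), np.float64(286.43), np.float64(286.64)]
fader [-0.06161946  0.0119346 ] clip [-0.08484739  0.01315713]
window ((489.9412536621094, -296.259765625), (64.60176086425781, 132.31753540039062), 4.9619855880737305)
outline ((490.04522705078125, -296.72845458984375), (35.251564025878906, 100.91705322265625), 4.755280494689941)
[ 53  52  46  54  48  42  40  52  43  45  39  67 150 206 159  80  43  46
  52  47  51  44  47  49  51  50  53  46  53  49]
```

The fader sits 1.2 mm to the right of the clip, measured in a single image. I'll nudge it over and measure again.

```bash
python3 - <<'E'
from h import *
o=down(-np.pi/2+YAW); fx=-.060; y=.01276
env.reach(wor(fx,y,.08),o)
env.line_to(wor(fx,y,.0225),v=.1)
env.move_gripper(0)
env.line_to(wor(fx,y+.0012,.0225),v=.03); env.wait(.3)
print(loc(env.read_position()),env.read_wrist_force())
env.move_gripper(.4); env.line_to(wor(fx,y+.0012,.08),v=.12)
env.reach(wor(-.09,y,.15),o); env.wait(.2)
c=wshot(); np.savez("pics/w3.npz",img=c["img"],W=c["W"],K=c["camera_matrix"]); print(env.read_time())
E
python3 m.py pics/w3.npz
```

```text
[-0.05953207  0.01318709] [-1.49504571 -0.54269324  6.10577925]
10.3833
[np.float64(287.68), np.float64(287.7), np.float64(287.7), np.float64(287.64), np.float64(287.55), np.float64(287.55), np.float64(287.57), np.float64(287.55), np.float64(287.56), np.float64(287.55), np.float64(287.54), np.float64(287.57), np.float64(287.55), np.float64(287.57), np.float64(287.57), np.float64(287.56), np.float64(287.55), np.float64(287.56), np.float64(287.57), np.float64(287.48), np.float64(287.44), np.float64(287.41), np.float64(287.39), np.float64(287.4), np.float64(287.41)] [np.float64(286.81), np.float64(286.7), np.float64(286.63), np.float64(286.63), np.float64(286.64), np.float64(286.63), np.float64(286.42)]
fader [-0.06166063  0.01237925] clip [-0.0848886  0.0131304]
window ((489.9688415527344, -296.218994140625), (64.47186279296875, 132.29803466796875), 4.95758056640625)
outline ((490.0231628417969, -296.7361145019531), (35.22361373901367, 101.04058074951172), 4.75314998626709)
[ 46  46  50  49  42  42  49  47  44  35  44 108 206 198 124  59  42  41
  38  47  43  42  48  54  49  50  54  48  47  49]
```

Still 0.75 mm short, because the arm undershot the small move. I'll iterate on the TCP reading to 0.0139.

```bash
python3 - <<'E'
from h import *
o=down(-np.pi/2+YAW); fx=-.060; y=.0132
env.reach(wor(fx,y,.08),o)
env.line_to(wor(fx,y,.0225),v=.1)
env.move_gripper(0)
t=.0139; cmd=t
for i in range(4):
    env.line_to(wor(fx,cmd,.0225),v=.03); env.wait(.15)
    a=loc(env.read_position())[1]; print(cmd,a)
    if abs(a-t)<.00015: break
    cmd+=t-a
env.move_gripper(.4); env.line_to(wor(fx,t,.08),v=.12)
env.reach(wor(-.09,.01276,.15),o); env.wait(.2)
c=wshot(); np.savez("pics/w4.npz",img=c["img"],W=c["W"],K=c["camera_matrix"]); print(env.read_time())
E
python3 m.py pics/w4.npz | grep fader
```

```text
0.0139 0.01303861647531275
0.014761383524687248 0.013768290861157332
14.2417
fader [-0.06165125  0.01296205] clip [-0.08487815  0.01314088]
```

The fader is within 0.2 mm of the clip and released. Now for the plate.

Run:
```python
from h import *
env.reach([.433,.03,.17],down(-.1)); env.move_gripper(.8); env.wait(.2)
c=wshot(); np.savez("pics/w5.npz",img=c["img"],W=c["W"],K=c["camera_matrix"])
cv2.imwrite("pics/w5.png",c["img"][:,:,::-1]); print(env.read_time(),env.read_joint_positions())
```

```text
16.15 [-2.82858154e-02  1.73415657e-01  1.87283924e+00 -3.41894643e-06
  1.09532455e+00  7.18323509e-02]
```

View pics/w5.png

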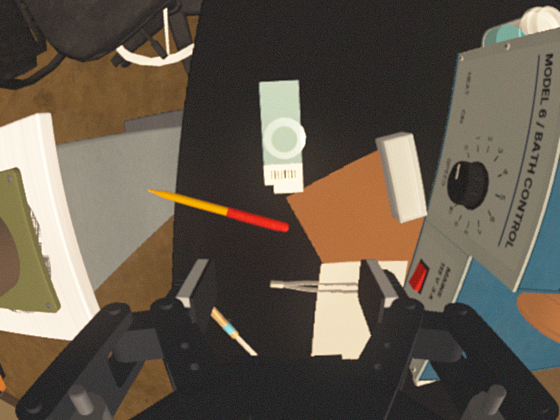

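This confirms the wanted plate. It spans roughly (260..303, 80..193) with its label bars visible and frosted end down, and its notch near (268,188) is on the right when looking along it. Its middle is near (282,137). Now I'll fit the edges.

Run:
```python
from h import *
f=np.load("pics/w5.npz"); c=dict(W=f["W"],camera_matrix=f["K"]); im=f["img"]
hsv=cv2.cvtColor(im,cv2.COLOR_RGB2HSV); m=((hsv[:,:,2]>110)&(hsv[:,:,1]<90)).astype(np.uint8)
m[:,:245]=0;m[:,315:]=0;m[:70]=0;m[205:]=0
n,lab,st,_=cv2.connectedComponentsWithStats(m); k=1+st[1:,4].argmax(); m=lab==k; print(st[k])
E=[]
for r in range(76,200,4):
    x=np.flatnonzero(m[r])
    if len(x): E.append((r,x[0],x[-1]))
print(E)
E=np.array([(r,np.flatnonzero(m[r])[0]-.5,np.flatnonzero(m[r])[-1]+.5) for r in range(84,180)])
sel=(E[:,0]<112)|(E[:,0]>162)
Lp=wray(c,E[:,[1,0]],.026)[sel]; Rp=wray(c,E[:,[2,0]],.026)[sel]
for P in (Lp,Rp): print("edge",np.rad2deg(np.arctan2(*(np.linalg.svd(P[:,:2]-P[:,:2].mean(0))[2][0][::-1]))), P.mean(0))
cols=[[np.flatnonzero(m[:,x]).min()-.5,np.flatnonzero(m[:,x]).max()+.5] for x in range(280,298)]
u=np.arange(280,298); A=wray(c,np.c_[u,np.array(cols)[:,0]],.026);B=wray(c,np.c_[u,np.array(cols)[:,1]],.026)
print(A[::4],B[::4],cols[::4])
```

```text
[ 259   80   48  114 4503]
[(80, np.int64(282), np.int64(298)), (84, np.int64(259), np.int64(298)), (88, np.int64(259), np.int64(298)), (92, np.int64(259), np.int64(298)), (96, np.int64(260), np.int64(298)), (100, np.int64(260), np.int64(299)), (104, np.int64(260), np.int64(299)), (108, np.int64(260), np.int64(299)), (112, np.int64(260), np.int64(299)), (116, np.int64(260), np.int64(299)), (120, np.int64(261), np.int64(300)), (124, np.int64(261), np.int64(300)), (128, np.int64(261), np.int64(303)), (132, np.int64(261), np.int64(304)), (136, np.int64(262), np.int64(306)), (140, np.int64(262), np.int64(305)), (144, np.int64(262), np.int64(305)), (148, np.int64(263), np.int64(302)), (152, np.int64(263), np.int64(301)), (156, np.int64(263), np.int64(301)), (160, np.int64(263), np.int64(301)), (164, np.int64(263), np.int64(302)), (168, np.int64(263), np.int64(302)), (172, np.int64(263), np.int64(302)), (176, np.int64(264), np.int64(303)), (180, np.int64(264), np.int64(303)), (184, np.int64(264), np.int64(303)), (188, np.int64(273), np.int64(303)), (192, np.int64(274), np.int64(299))]
edge -93.51108278934556 [0.41736429 0.09630393 0.026     ]
edge 87.46486652118979 [0.45223248 0.09267511 0.026     ]
[[0.43844071 0.13400854 0.026     ]
 [0.44196701 0.13453844 0.026     ]
 [0.44540412 0.13419122 0.026     ]
 [0.44884261 0.13385539 0.026     ]
 [0.45228347 0.13353085 0.026     ]] [[0.42805723 0.0334087  0.026     ]
 [0.43166882 0.03304549 0.026     ]
 [0.43527975 0.03268401 0.026     ]
 [0.43889108 0.03232414 0.026     ]
 [0.44259038 0.03289535 0.026     ]] [[np.float64(80.5), np.float64(193.5)], [np.float64(79.5), np.float64(193.5)], [np.float64(79.5), np.float64(193.5)], [np.float64(79.5), np.float64(193.5)], [np.float64(79.5), np.float64(192.5)]]
```

Run:
```python
from h import *
p=np.array([.4342,.0837]); o=down(np.deg2rad(-3.0))
env.reach([*p,.10],o)
print(env.line_to([*p,.0105],v=.1,max_force=8))
env.move_gripper(0.0); print(env.read_grip_width(),env.read_finger_force(),env.read_position(),env.read_wrist_force())
env.line_to([*p,.14],v=.1)
print(env.read_grip_width(),env.read_finger_force(),env.read_time(),env.read_joint_positions())
a=YAW+np.pi; q=env.solve_ik(wor(0,0,.10),down(a)); print(q)
env.wait(.1); c=wshot(); np.savez("pics/w6.npz",img=c["img"],W=c["W"],K=c["camera_matrix"])
cv2.imwrite("pics/w6.png",c["img"][:,:,::-1])
```

```text
False
0.37535714361907346 58.91901075839996 [0.43450535 0.08377532 0.01125531] [-0.48731804  0.11243937  6.04109798]
0.38230917556830596 59.47098970413208 19.4917 [ 9.48640597e-02  2.23466799e-01  1.90121292e+00 -1.44847129e-06
  1.01834310e+00  1.47194474e-01]
[-6.17912415e-01  4.31500636e-01  1.68059287e+00 -4.44089210e-16
  1.02949915e+00  2.43641378e+00]
```

View pics/w6.png

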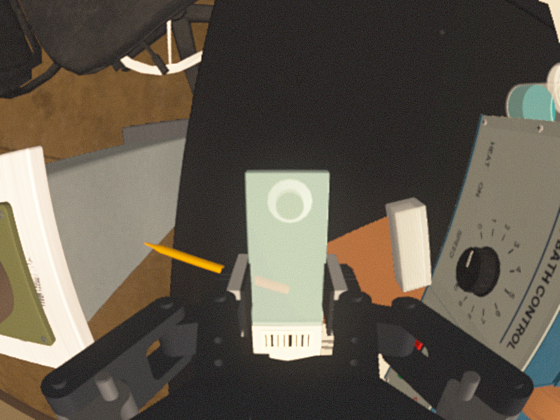

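The plate is held by its clear part, spanning roughly (246..329, 171..350), with its frosted end toward the robot's wrist side. I'll compute its pose in the hand.

Run:
```python
from h import *
f=np.load("pics/w6.npz"); K=f["K"]; c=dict(W=f["W"],camera_matrix=K); im=f["img"]
Tc=eyes.camera("wrist")["tool_from_camera"]; c["W"]=Tc   # work in the tool frame
g=cv2.cvtColor(im,cv2.COLOR_RGB2GRAY).astype(float)
col=g[160:185,250:275].mean(1); r0=160+np.abs(np.diff(col)).argmax()+.5
colr=g[160:185,300:325].mean(1); r1=160+np.abs(np.diff(colr)).argmax()+.5
fr=g[305:340,256:320].mean(1); rf=305+np.abs(np.diff(fr)).argmax()+.5
def edges(r):
    a=g[r-1:r+2].mean(0); d=np.diff(a); return 235+d[235:260].argmax()+.5, 315+d[315:345].argmin()+.5
print(r0,r1,rf,np.round(fr))
for r in (175,190,210,230,245):
    e=edges(r); P=wray(c,[(e[0],r),(e[1],r)],-.0147); print(r,e,P.round(4)[:,:2].tolist(),"w",np.linalg.norm(P[0]-P[1]))
print("end",wray(c,[(250,r0),(320,r1)],-.0147),"frost",wray(c,[(258,rf),(318,rf)],-.0147))
```

```text
169.5 169.5 325.5 [206. 205. 205. 206. 205. 206. 205. 205. 206. 206. 205. 205. 205. 204.
 203. 201. 204. 217. 225. 224. 225. 241. 249. 249. 247. 244. 250. 251.
 251. 244. 230. 225. 226. 227. 227.]
175 (np.float64(244.5), np.float64(329.5)) [[0.0492, -0.016], [0.0492, 0.0181]] w 0.03417219448297032
190 (np.float64(244.5), np.float64(328.5)) [[0.043, -0.0162], [0.043, 0.0179]] w 0.03413803383073872
210 (np.float64(245.5), np.float64(327.5)) [[0.0345, -0.0161], [0.0345, 0.0178]] w 0.0338886139821848
230 (np.float64(246.5), np.float64(327.5)) [[0.0257, -0.016], [0.0257, 0.0181]] w 0.03414371544637894
245 (np.float64(247.5), np.float64(326.5)) [[0.0188, -0.0159], [0.0188, 0.018]] w 0.033859956295875265
end [[ 0.05138218 -0.0137383  -0.0147    ]
 [ 0.0513798   0.01425221 -0.0147    ]] frost [[-0.02384342 -0.01294043 -0.0147    ]
 [-0.0238475   0.01611717 -0.0147    ]]
```

Run:
```python
from h import *
env.reach([.40,-.17,.14],down(-1.5))
env.reach(wor(0,.0024,.12),down(YAW-np.pi))
env.line_to(wor(0,.0024,.0595),v=.08); env.wait(.4)
print(loc(env.read_position()),env.read_position(),R.from_rotvec(env.read_tool_rot()).as_matrix().round(3),env.read_grip_width(),env.read_time())
c=wshot(); np.savez("pics/w7.npz",img=c["img"],W=c["W"],K=c["camera_matrix"])
t=eyes.camera("top")["img"]
o=np.zeros((600,800,3),np.uint8); o[:420,:560]=c["img"][:,:,::-1]; o[420:,:240]=cv2.resize(t[195:255,350:430,::-1],None,fx=3,fy=3)
s=eyes.camera("scene")["img"]; o[420:,240:520]=cv2.resize(s[:,:,::-1],(280,180)); cv2.imwrite("pics/w7.png",o)
```

```text
[0.00012424 0.00231483] [ 0.48992202 -0.29418315  0.05979619] [[ 0.087 -0.996  0.   ]
 [-0.996 -0.087 -0.   ]
 [ 0.    -0.    -1.   ]] 0.3756775614105385 23.2917
```

View pics/w7.png

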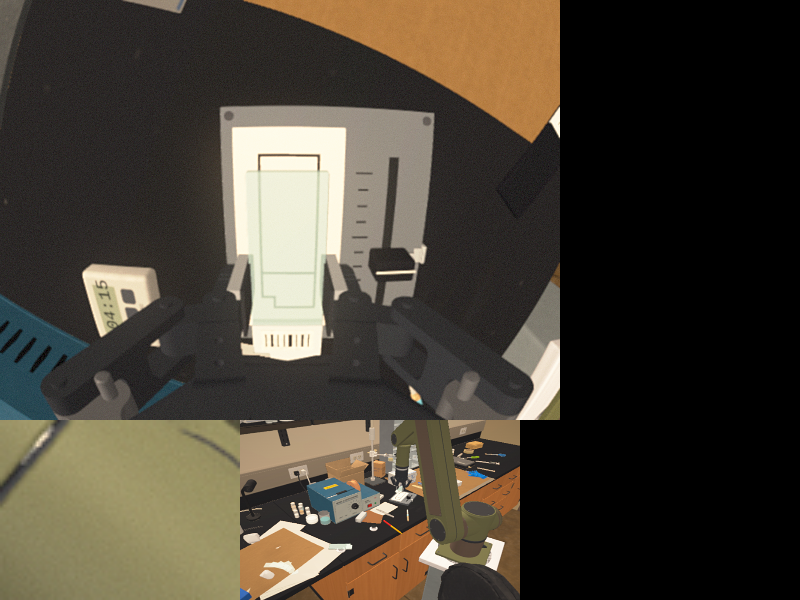

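The wrist view shows the plate over the outline, with the outline's clear end at (259..319,155) and its notch visible through the glass at the lower left. The plate's end is at (246..329,170). I'll compare them with rays.

Run:
```python
from h import *
f=np.load("pics/w7.npz"); c=dict(W=f["W"],camera_matrix=f["K"]); g=cv2.cvtColor(f["img"],cv2.COLOR_RGB2GRAY).astype(float)
row=150+g[150:162,268:310].mean(1).argmin()
cl=254+g[158:168,254:266].mean(0).argmin(); cr=312+g[158:168,312:326].mean(0).argmin()
d=np.abs(np.diff(g[164:178,265:312].mean(1))); pr=164+d.argmax()+.5
print(row,cl,cr,pr,g[185,240:254],g[185,322:336])
z=env.read_position()[2]+.0147
print("outline end",loc(wray(c,[(cl,row),(cr,row)],.018)))
d=np.diff(g[182:188].mean(0)); e=[238+np.abs(d[238:254]).argmax()+.5,320+np.abs(d[320:338]).argmax()+.5]
print("plate end",loc(wray(c,[(e[0],pr),(e[1],pr)],z)),e)
```

```text
155 259 318 169.5 [248. 248. 248. 248. 248. 246. 243. 239. 236. 237. 237. 238. 238. 239.] [239. 239. 239. 239. 237. 234. 224. 240. 249. 249. 248. 249. 248. 248.]
outline end [[ 0.01672718 -0.04968928]
 [-0.01693713 -0.04971543]]
plate end [[ 0.01748939 -0.05056604]
 [-0.01580305 -0.05057216]] [np.float64(245.5), np.float64(328.5)]
```

The plate is within 1 mm of the outline. I'll apply the small correction and hand in.

Run:
```python
from h import *
env.line_to(wor(-.0008,.0032,.0593),v=.03); env.wait(.8)
print(loc(env.read_position()),env.read_position()[2],env.read_grip_width(),abs(env.read_joint_vel()).max() if hasattr(env.read_joint_vel(),'max') else 0,env.read_time())
print(env.hand_in())
```

```text
[-0.0008124   0.00320192] 0.059291117791470276 0.37717408090456434 0.002006721768988682 24.4917
the job is handed in; nothing more can be done
None
```

I handed the job in at 24.5 s: the fader measured within 0.2 mm of the clip's point and is released, and the label-up plate is held level about 5 cm above the panel, within about 1 mm of the printed outline with its notch over the outline's notch (last measured just before a final sub-millimetre correction).

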